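Sweep the screw caps into the crumb pan

TASK

Clear the tasting table: with closed fingers, sweep the three loose aluminium screw caps along the tabletop through the open side of the crumb pan, until each cap is wholly inside the pan. Only push them - do not pick up, lift or tip any cap - and leave the cork, the stopper and the foil cutter among them standing just where they are.

Things in the scene. Friction and masses are not known exactly. Their poses are not given: they have to be found in the camera images.
- pan: Low steel crumb pan, like a dustpan, fixed on the table: 130 mm (its x) by 210 mm (its y). Walls 24 mm high, 5 mm thick on its +x, +y and -y sides; the -x side is open (200 mm clear), with no lip: the floor is a sheet under 1 mm thick, level with the table. Origin: centre of its underside; mouth at x = -65 mm, back wall's inner face at x = +60 mm; a wooden handle, 22 mm high, reaches back to x = +150 mm.
- cap_a: A loose plain aluminium screw cap standing on its open end: an upright cylinder 30 mm in diameter and 18 mm high with a finely ribbed edge; 10 to 20 g, slides freely on the cloth. Origin: centre of its underside, z up. All three caps are alike.
- cap_b: A loose plain aluminium screw cap standing on its open end: an upright cylinder 30 mm in diameter and 18 mm high with a finely ribbed edge; 10 to 20 g, slides freely on the cloth. Origin: centre of its underside, z up. All three caps are alike.
- cap_c: A loose plain aluminium screw cap standing on its open end: an upright cylinder 30 mm in diameter and 18 mm high with a finely ribbed edge; 10 to 20 g, slides freely on the cloth. Origin: centre of its underside, z up. All three caps are alike.
- cork: Bystander: a natural wine cork standing on end, 24 mm in diameter, 45 mm high, easily knocked over. Origin: centre of its underside, z up.
- stopper: Bystander: a stopper standing on its dark wooden head (32 mm in diameter, 14 mm high) with its cork stem (19 mm in diameter) pointing up to 38 mm. Origin: centre of its underside, z up.
- cutter: Bystander: a black U-shaped foil cutter lying flat, 44 mm (its x) by 30 mm (its y), 18 mm high. Origin: centre of its underside.

How it is judged:
At the end, for the whole second after the job is handed in: All three caps rest wholly inside the pan (each cap's centre at least 15 mm in from the mouth and between the walls), upright on its floor (within 0.3 rad, not raised 8 mm or more) and still; the cork, stopper and foil cutter are each within 20 mm of where they stood (x of cap_a in the frame of pan between -0.05 and 0.06 m and y of cap_a in the frame of pan between -0.1 and 0.1 m and height (world z) of each of cap_a, cap_b, cap_c below 0.008 m and angle between each of cap_a, cap_b, cap_c's own z axis and vertical below 0.3 rad and linear speed of each of cap_a, cap_b, cap_c below 0.02 m/s and x of cap_b in the frame of pan between -0.05 and 0.06 m and y of cap_b in the frame of pan between -0.1 and 0.1 m and x of cap_c in the frame of pan between -0.05 and 0.06 m and y of cap_c in the frame of pan between -0.1 and 0.1 m and distance of each of cork, stopper, cutter from where it was at the start of the episode below 0.02 m); the robot touches nothing.
It fails at once if a cap is lifted more than 12 mm off the table (height (world z) of any of cap_a, cap_b, cap_c above 0.012 m).
It fails at once if a cap is tipped over (past 0.6 rad) (angle between any of cap_a, cap_b, cap_c's own z axis and vertical above 0.6 rad).
It fails at once if the cork, stopper or foil cutter is shifted more than 20 mm or tipped past 0.35 rad (distance of any of cork, stopper, cutter from where it was at the start of the episode above 0.02 m or angle between any of cork, stopper, cutter's own z axis and vertical above 0.35 rad).
It also fails if it takes over 72 s, if anything falls off the work surface, if the arm or the gripper's body presses on something with over 40 N, if the wrist force passes 120 N, or if a joint passes its speed limit or range.

ROBOT

A 7-joint arm with a two-finger parallel gripper is mounted at the origin on the work surface. World frame = base frame: x ahead of the robot, y to its left, z up, the work surface at z = 0. Lengths are in m, angles in rad, forces in N, time in s.
With the tool pointing down it reaches from about 0.425 to 0.95 m from the base axis. Payload 4.7 kg.
Tool frame: the origin (TCP) lies on the centre line of the jaws, within the pads' length; the fingertips stand 22 mm ahead of it and the grasp point (between the pads) lies 3 mm ahead of it; z points along the fingers, y is the line along which they close (so a half turn about z gives the same grasp; the last joint's range is limited). The gripper opens to 85 mm and grips with 20 to 120 N. Pads are 22 mm wide; open, the fingers measure 114 mm over their backs; the gripper's body (76 mm by 85 mm) begins 54 mm behind the grasp point. The pads swing forward as they close: fully open they stand 13 mm farther back than shut.
Start: joints at [-1.365, 0.469, -0.049, 1.532, 0.024, 1.141, -0.082], TCP at [0.157, 0.657, 0.253] pointing down, gripper open.
Joint ranges: [-2.59, 2.59], [-0.33, 1.99], [-1.39, 1.29], [0.1, 2.45], [-1.04, 4.18], [0.21, 1.99], [-2.66, 2.66]. Speed limits (rad/s): [2.57, 2.57, 3.14, 3.14, 3.14, 3.14, 3.14].

INTERFACE

Orientations are given as a rotation vector (axis times angle).
In Python, from bench import manip gives the robot as it stands. The module is installed in compiled form; this text tells all that it offers.
- The arm moves only by the tool apply_moves, never from a script. Its argument "series" is a list that holds one entry, the list of rows, each a list of 4 numbers: the shift along the tool's x, y, z in cm, then the turn about the tool's z in units of 6 degrees (1.0 is 6 degrees). A call has 1 to 5 rows; each row shifts and turns the commanded pose from where the row before left it, along the tool's axes as they then stand; what a row does not reach is not made up. A row lasts 1/10 s, in which the tool goes at most 50 mm and 8.59 degrees, less where a joint would pass 70% of its speed; a pose out of reach is approached as far as the arm can. A call with a gripper value outside its range is refused whole. "claw" is the opening, from 0 (shut) to 1 (fully open), set as the call begins (left out, the last holds). The fingers move at their own pace and stop on an object; "newtons" is the grip in N (left out, the last holds). Time passes only in rows, so rows that do not move let the fingers close. It gives the time, the measured TCP pose, the force, the opening and the grip force at its end, in the units of the state.
- manip.state(): the state, without advancing time (a new reading comes with each control period).
- manip.camera(name): name is "side" or "top" or "wrist"; returns the picture (480x640x3 uint8, red, green, blue); there is no depth.
- manip.get_calibration(name): a dict with "K" (3x3 intrinsics, pixels), "dist_coeffs" ([k1, k2, p1, p2, k3] as OpenCV has them; the pictures are not rectified), "pose" (4x4, takes a point from camera to world coordinates). Camera axes: x right, y up, looking along -z (the intrinsics and any distortion apply to the point x, -y, -z); pixel columns grow to the right and rows downward; lengths in m; the calibration is good to about 2 mm. A picture is of the moment at which its call begins: read the wrist's pose just before it. get_calibration takes no time and is no camera call; for the wrist camera it gives the pose at the moment of the call.
- manip.close_job(): hands the job in; it is judged then, once.
Trained networks look in the newest picture that a camera, given by its name, has taken for a name from the list of things; names that differ only in an ending like _2 or _b are one class to them, and where a whole thing is asked for, a point or a joint stands for the part that bears it (a point fixed in the world has none). Each returns a list of dicts, best first, with "conf" (0 to 1); they miss things now and then, are a little off and sometimes report something else, mostly with a low value. They report only what shows in the picture. A call takes as long as a camera call.
- manip.look_for(camera, label): "bbox" ([left, top, right, bottom] in pixels, round what is visible of it).
The state is a dict: "clock": time; "joint_pos": joint angles; "qvel": joint speeds; "effort": joint torques, N m; "tcp_pos": TCP position; "orientation": TCP orientation; "ft_force": force on the tool from outside, world axes, zero at the start; "moment": the same for the moment, N m; "finger_gap": opening from 0.0 (shut) to 1.0 (fully open); "gripper_force": force on a finger pad.
Only numpy, scipy, OpenCV 4.12 (cv2) and the standard library are available. Lean on these libraries where they do the work, as an engineer would, in place of code of your own. Each camera call takes 0.05 s, during which the arm holds its last target. There are 200 camera calls.

## Working session

There is one attempt and no reset: what is moved stays moved. The work goes in short steps, Python scripts to look and compute and a tool call to move; the robot and the scene stay as the last step left them, time stands still between calls to the robot, and variables do not carry over. Pictures are saved under pics/ and viewed, at most 10 in all, crops included, and the job is handed in when it is done.

Besides the shell and the picture viewer there is one more tool, called after "Call:" as name(argument=value, ...), one argument or row to a line, values as JSON. apply_moves: Moves the arm, as the interface text tells. Its arguments: {"type":"object","properties":{"series":{"type":"array","items":{"type":"array","items":{"type":"array","items":{"type":"number"}}}},"claw":{"type":"number"},"newtons":{"type":"number"}},"required":["series"]}

```bash
mkdir -p pics; cat > h.py <<'E'
import numpy as np, cv2
from bench import manip
def shot(cam,name=None):
    im=manip.camera(cam)
    if name: cv2.imwrite(f'pics/{name}.png',cv2.cvtColor(im,cv2.COLOR_RGB2BGR))
    return im
def ray(cam,px,z,c=None):
    c=c or manip.get_calibration(cam)
    K=np.array(c['K'],float);d=np.array(c['dist_coeffs'],float);T=np.array(c['pose'],float)
    u=cv2.undistortPoints(np.array([[px]],float),K,d)[0,0]
    v=T[:3,:3]@np.array([u[0],-u[1],-1.]);o=T[:3,3]
    return (o+v*(z-o[2])/v[2])
def proj(cam,P):
    c=manip.get_calibration(cam)
    K=np.array(c['K'],float);d=np.array(c['dist_coeffs'],float);T=np.linalg.inv(np.array(c['pose'],float))
    p=(T[:3,:3]@np.array(P,float).T).T+T[:3,3]
    p=p*[1,-1,-1]
    return cv2.projectPoints(p,np.zeros(3),np.zeros(3),K,d)[0][:,0]
E
python3 - <<'E'
from h import *
s=manip.state();print({k:np.round(s[k],3).tolist() for k in('clock','tcp_pos','orientation','finger_gap','joint_pos')})
for cam in('top','side'):
    shot(cam,cam+'0')
    print(cam,np.round(manip.get_calibration(cam)['pose'],3).tolist())
    for l,h in(('cap_a',.009),('cork',.022),('stopper',.019),('cutter',.009),('pan',.01)):
        for r in manip.look_for(cam,l)[:4]:
            b=r['bbox'];print(cam,l,round(r['conf'],2),np.round(b).tolist(),np.round(ray(cam,[(b[0]+b[2])/2,(b[1]+b[3])/2],h),3).tolist())
E
```

```text
{'clock': 0.0, 'tcp_pos': [0.157, 0.656, 0.252], 'orientation': [-0.368, -3.12, 0.003], 'finger_gap': 0.995, 'joint_pos': [-1.365, 0.469, -0.049, 1.534, 0.024, 1.141, -0.082]}
top [[-0.015, 0.999, -0.04, 0.521], [-1.0, -0.015, 0.0, 0.003], [-0.0, 0.04, 0.999, 0.941], [0.0, 0.0, 0.0, 1.0]]
top cap_a 0.93 [461.0, 239.0, 487.0, 262.0] [0.55, -0.235, 0.009]
top cap_a 0.76 [399.0, 286.0, 417.0, 313.0] [0.477, -0.133, 0.009]
top cork 0.58 [304.0, 280.0, 319.0, 298.0] [0.495, 0.012, 0.022]
top stopper 0.87 [380.0, 232.0, 401.0, 252.0] [0.564, -0.108, 0.019]
top stopper 0.57 [398.0, 287.0, 416.0, 313.0] [0.477, -0.131, 0.019]
top cutter 0.88 [390.0, 156.0, 424.0, 188.0] [0.672, -0.136, 0.009]
top pan 0.91 [86.0, 185.0, 241.0, 335.0] [0.543, 0.235, 0.01]
side [[0.836, 0.352, -0.42, 0.268], [-0.548, 0.519, -0.656, -0.459], [-0.012, 0.779, 0.627, 0.492], [0.0, 0.0, 0.0, 1.0]]
side cap_a 0.75 [361.0, 246.0, 381.0, 265.0] [0.634, -0.026, 0.009]
side cap_a 0.74 [306.0, 335.0, 334.0, 360.0] [0.474, -0.13, 0.009]
side cap_a 0.64 [408.0, 363.0, 438.0, 390.0] [0.551, -0.233, 0.009]
side cork 0.72 [271.0, 251.0, 291.0, 287.0] [0.498, 0.011, 0.022]
side stopper 0.86 [354.0, 284.0, 381.0, 319.0] [0.564, -0.108, 0.019]
side cutter 0.7 [427.0, 271.0, 459.0, 303.0] [0.676, -0.137, 0.009]
side pan 0.67 [409.0, 362.0, 438.0, 389.0] [0.552, -0.233, 0.01]
side pan 0.65 [180.0, 161.0, 320.0, 251.0] [0.54, 0.195, 0.01]
side pan 0.21 [428.0, 270.0, 459.0, 303.0] [0.676, -0.138, 0.01]
```

View pics/top0.png

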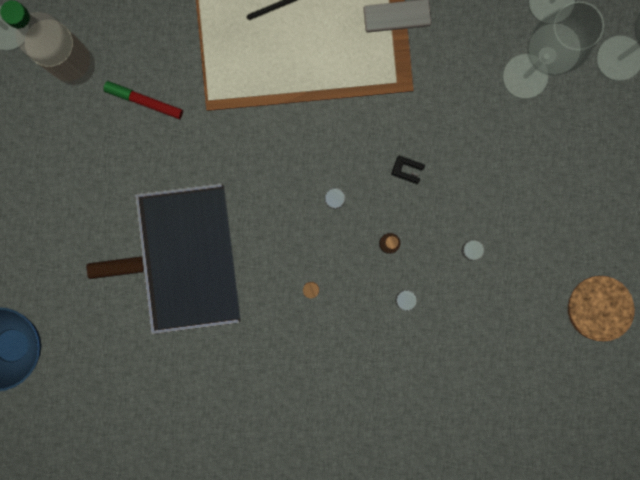

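View pics/side0.png

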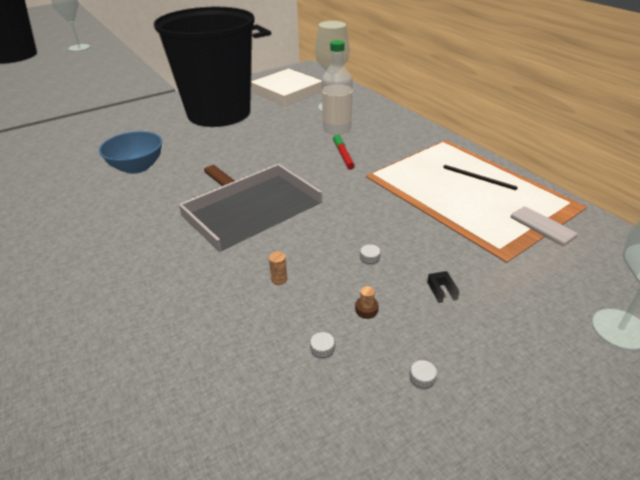

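The top picture shows the caps at about (335,198), (406,300) and (473,250). The cork is at (311,290), the stopper at (390,243) and the cutter at (407,170). The pan's mouth runs from (222,185) to (239,321) and faces world -y. The side view agrees.

```bash
cat >> h.py <<'E'
def delta(x,y,z,yaw):
    """needed tool-frame shift (cm) and turn (units) to TCP x,y,z with tool y at world yaw deg; tool pointing down"""
    s=manip.state();R=cv2.Rodrigues(np.array(s['orientation'],float))[0]
    cur=np.degrees(np.arctan2(R[1,1],R[0,1]))
    d=R.T@(np.array([x,y,z])-s['tcp_pos'])*100
    return np.round(d,2).tolist(),'turn first',round(-(yaw-cur)/6,2),'yaw',round(cur,1),'tcp',np.round(s['tcp_pos'],3).tolist(),'t',s['clock']
E
python3 - <<'E'
from h import *
P={k:ray('top',v,.024) for k,v in dict(m1=(222,185),m2=(239,321),b1=(138,195),b2=(153,332)).items()}
for k in P: print(k,np.round(P[k],3))
m=(P['m1']+P['m2'])/2; b=(P['b1']+P['b2'])/2; print('mouth mid',m,'centre',(m+b)/2,'len',np.linalg.norm(m-b),np.linalg.norm(P['m1']-P['m2']),'ang',np.degrees(np.arctan2(*(b-m)[[1,0]])))
for n,p in dict(A=(335,198),B=(406.5,300),C=(473.5,250)).items(): print(n,np.round(ray('top',p,.014),3))
print(delta(.637,-.09,.1,93))
E
```

```text
m1 [0.653 0.144 0.024]
m2 [0.45  0.12  0.024]
b1 [0.64  0.269 0.024]
b2 [0.436 0.247 0.024]
mouth mid [0.55167095 0.13206429 0.024     ] centre [0.54485981 0.19503131 0.024     ] len 0.1266686527499096 0.20468063110056917 ang 96.17367568266309
A [ 0.632 -0.026  0.014]
B [ 0.477 -0.13   0.014]
C [ 0.55  -0.233  0.014]
([-64.05, -61.44, 15.33], 'turn first', np.float64(-2.74), 'yaw', np.float64(76.5), 'tcp', [0.157, 0.656, 0.253], 't', 0.6)
```

Call:
apply_moves(
  series=[
    [[0,0,0,-1.14],[0,0,0,-1.14],[0,0,0,-1.14],[-2,-4,0,0],[-2,-4,0,0]],
  ],
  claw=0,
  newtons=20,
)

```text
clock: 1.1
tcp_pos: [0.206, 0.5818, 0.2529]
orientation: [0.198, -3.135, -0.0]
ft_force: [1.7, 0.3, 0.8]
finger_gap: 0.147
gripper_force: 0.0
```

Call:
apply_moves(
  series=[
    [[-2,-4,0,0],[-2,-4,0,0],[-2,-4,0,0],[-2,-4,0,0],[-2,-4,0,0]],
  ],
)

```text
clock: 1.6
tcp_pos: [0.3312, 0.3942, 0.2536]
orientation: [-0.194, 3.135, 0.001]
ft_force: [1.8, 1.3, -0.3]
finger_gap: 0.0
gripper_force: 0.0
```

Call:
apply_moves(
  series=[
    [[-2,-4,0,0],[-2,-4,0,0],[-2,-4,0,0],[-2,-4,0,0],[-2,-4,0,0]],
  ],
)

```text
clock: 2.1
tcp_pos: [0.455, 0.2081, 0.2537]
orientation: [-0.194, 3.135, 0.001]
ft_force: [0.1, -0.3, -0.8]
finger_gap: 0.003
gripper_force: 0.0
```

Call:
apply_moves(
  series=[
    [[-2,-4,0,0],[-2,-4,0,0],[-2,-4,0,0],[-2,-4,0,0],[0,0,0,0]],
  ],
)

```text
clock: 2.6
tcp_pos: [0.5561, 0.0535, 0.2537]
orientation: [-0.176, 3.134, -0.006]
ft_force: [0.0, -0.0, 0.6]
finger_gap: 0.005
gripper_force: 0.0
```

```bash
python3 - <<'E'
from h import *
print(delta(.638,-.09,.027,97)); print(manip.state()['finger_gap'])
E
```

```text
([-6.48, -15.1, 22.74], 'turn first', np.float64(-0.09), 'yaw', np.float64(96.4), 'tcp', [0.556, 0.054, 0.254], 't', 2.6)
0.0051781527612977255
```

Call:
apply_moves(
  series=[
    [[-1.6,-3.8,0,0],[-1.6,-3.8,0,0],[-1.6,-3.8,0,0],[-1.6,-3.7,0,0],[0,0,4,0]],
  ],
)

```text
clock: 3.1
tcp_pos: [0.6407, -0.0888, 0.2185]
orientation: [-0.18, 3.122, -0.01]
ft_force: [-0.4, -0.9, -0.3]
finger_gap: 0.0
gripper_force: 0.0
```

Call:
apply_moves(
  series=[
    [[0,0,4,0],[0,0,4,0],[0,0,4,0],[0,0,2,0],[0,0,0,0]],
  ],
)

```text
clock: 3.6
tcp_pos: [0.6329, -0.0802, 0.0698]
orientation: [0.194, -3.129, -0.002]
ft_force: [-0.8, -0.1, -0.0]
finger_gap: -0.001
gripper_force: 0.0
```

```bash
python3 - <<'E'
from h import *
print(delta(.638,-.09,.027,97)); shot('wrist','w1'); shot('side','s1')
for l in ('cap_a','stopper','cutter'):
  for r in manip.look_for('side',l)[:3]:
    b=r['bbox'];print(l,round(r['conf'],2),np.round(ray('side',[(b[0]+b[2])/2,(b[1]+b[3])/2],.019 if l=='stopper' else .009),3))
E
```

```text
([-0.41, -1.04, 4.27], 'turn first', np.float64(0.02), 'yaw', np.float64(97.1), 'tcp', [0.633, -0.08, 0.07], 't', 3.6)
cap_a 0.91 [ 0.478 -0.131  0.009]
cap_a 0.89 [ 0.552 -0.232  0.009]
cap_a 0.8 [ 0.633 -0.022  0.009]
cutter 0.61 [ 0.675 -0.137  0.009]
cutter 0.28 [ 0.57  -0.098  0.009]
```

View pics/s1.png

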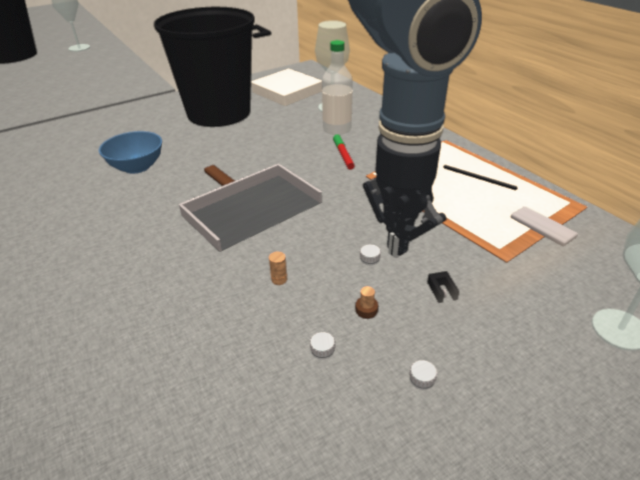

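The closed fingers hang just behind the near cap at (370,254), and everything else stands where it was. I'll lower and sweep cap A.

Call:
apply_moves(
  series=[
    [[-0.6,0,2.2,0],[0,0,2,0],[0,0,0,0],[0,0.6,0,0],[0,0.8,0,0]],
  ],
)

```text
clock: 4.35
tcp_pos: [0.6406, -0.0667, 0.033]
orientation: [-0.192, 3.133, -0.001]
ft_force: [0.5, 0.2, 0.4]
finger_gap: -0.001
gripper_force: 0.0
```

Call:
apply_moves(
  series=[
    [[0,1,0,0],[0,1,0,0],[0,1,0,0],[0,1,0,0],[0,1,0,0]],
  ],
)

```text
clock: 4.85
tcp_pos: [0.6341, -0.017, 0.032]
orientation: [-0.193, 3.134, -0.002]
ft_force: [0.2, -4.0, 4.2]
finger_gap: -0.0
gripper_force: 2.2
```

```bash
python3 - <<'E'
from h import *
print(delta(.608,.17,.027,97)); shot('side','s2'); shot('top')
for c in('side','top'):
  for r in manip.look_for(c,'cap_a')[:4]:
    b=r['bbox'];print(c,round(r['conf'],2),np.round(ray(c,[(b[0]+b[2])/2,(b[1]+b[3])/2],.009),3))
E
```

```text
([0.3, 18.87, 0.48], 'turn first', np.float64(0.01), 'yaw', np.float64(97.0), 'tcp', [0.634, -0.017, 0.032], 't', 4.85)
side 0.81 [ 0.552 -0.232  0.009]
side 0.8 [0.625 0.009 0.009]
side 0.78 [ 0.477 -0.13   0.009]
top 0.68 [ 0.477 -0.132  0.009]
top 0.64 [ 0.554 -0.234  0.009]
```

```bash
python3 - <<'E'
import cv2
im=cv2.imread('pics/s2.png')[150:320,250:500]; cv2.imwrite('pics/s2c.png',cv2.resize(im,None,fx=3,fy=3,interpolation=cv2.INTER_CUBIC))
from h import *
s=manip.state();print(s['clock'],np.round(s['ft_force'],2),s['gripper_force'])
E
```

```text
5.05 [-0.43  0.73 -0.15] 0.0
```

View pics/s2c.png

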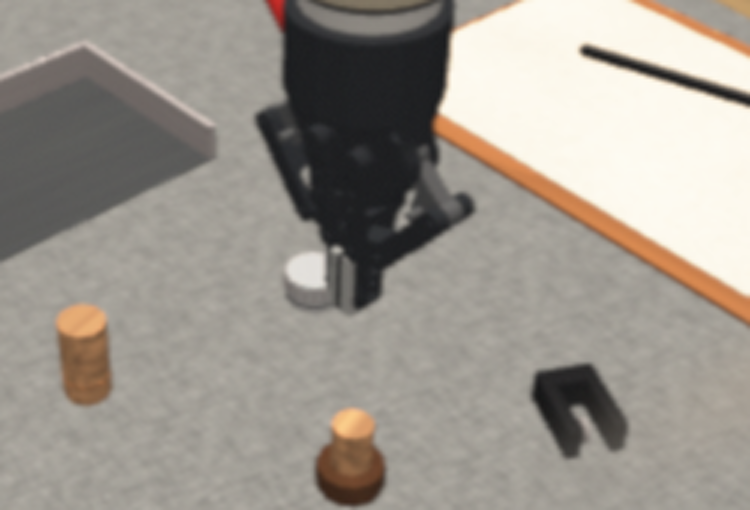

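The cap at about (315,280) in the crop sits flush against the finger face and upright. I'll keep sweeping, slightly lower.

Call:
apply_moves(
  series=[
    [[0,0.6,0.2,0],[0,1,0.1,0],[0,1,0,0],[0,1,0,0],[0,1,0,0]],
  ],
)

```text
clock: 5.55
tcp_pos: [0.63, 0.0253, 0.0301]
orientation: [-0.189, 3.131, -0.006]
ft_force: [1.1, -6.4, 9.5]
finger_gap: -0.002
gripper_force: 5.0
```

Call:
apply_moves(
  series=[
    [[0,1,0,0],[0,1,0,0],[0,1,0,0],[0,1,0,0],[0,1,0,0]],
  ],
)

```text
clock: 6.05
tcp_pos: [0.6239, 0.0749, 0.0301]
orientation: [-0.188, 3.131, -0.006]
ft_force: [0.4, -7.7, 10.2]
finger_gap: 0.003
gripper_force: 5.2
```

```bash
python3 - <<'E'
from h import *
print(delta(.608,.17,.027,97)); shot('side','s3'); shot('top')
for c in('side','top'):
  for r in manip.look_for(c,'cap_a')[:4]:
    b=r['bbox'];print(c,round(r['conf'],2),np.round(b),np.round(ray(c,[(b[0]+b[2])/2,(b[1]+b[3])/2],.009),3))
E
```

```text
([0.44, 9.64, 0.27], 'turn first', np.float64(-0.02), 'yaw', np.float64(96.9), 'tcp', [0.624, 0.075, 0.03], 't', 6.05)
side 0.8 [309. 331. 336. 360.] [ 0.478 -0.129  0.009]
side 0.78 [410. 362. 438. 392.] [ 0.551 -0.234  0.009]
side 0.62 [308. 208. 320. 228.] [0.614 0.104 0.009]
top 0.71 [463. 238. 485. 262.] [ 0.551 -0.234  0.009]
top 0.53 [397. 286. 417. 314.] [ 0.477 -0.132  0.009]
top 0.36 [ 85. 189. 190. 332.] [0.543 0.274 0.009]
```

Call:
apply_moves(
  series=[
    [[0,0,-0.4,0],[0,0,0,0],[0,0.6,0,0],[0,1,0,0],[0,1,0,0]],
  ],
)

```text
clock: 6.75
tcp_pos: [0.618, 0.1055, 0.032]
orientation: [0.194, -3.135, -0.001]
ft_force: [0.1, 0.1, 0.4]
finger_gap: -0.001
gripper_force: 0.1
```

Call:
apply_moves(
  series=[
    [[0,1,0,0],[0,1,0,0],[0,1,0,0],[0,1,0,0],[0,0.8,0,0]],
  ],
)

```text
clock: 7.25
tcp_pos: [0.6124, 0.153, 0.0323]
orientation: [0.195, -3.135, -0.001]
ft_force: [0.2, -0.5, -0.5]
finger_gap: 0.004
gripper_force: 0.0
```

```bash
python3 - <<'E'
from h import *
print(delta(.608,.17,.027,97)); shot('side','s4'); shot('top')
for c in('side','top'):
  for r in manip.look_for(c,'cap_a')[:4]:
    b=r['bbox'];print(c,round(r['conf'],2),np.round(b),np.round(ray(c,[(b[0]+b[2])/2,(b[1]+b[3])/2],.009),3))
im=cv2.imread('pics/s4.png')[100:300,150:400]; cv2.imwrite('pics/s4c.png',cv2.resize(im,None,fx=3,fy=3,interpolation=cv2.INTER_CUBIC))
E
```

```text
([0.22, 1.74, 0.53], 'turn first', np.float64(0.02), 'yaw', np.float64(97.1), 'tcp', [0.612, 0.153, 0.032], 't', 7.25)
side 0.91 [307. 329. 334. 360.] [ 0.477 -0.126  0.009]
side 0.87 [409. 362. 436. 392.] [ 0.55  -0.233  0.009]
side 0.6 [282. 186. 292. 206.] [0.61  0.187 0.009]
top 0.86 [458. 239. 488. 262.] [ 0.549 -0.233  0.009]
top 0.56 [401. 286. 418. 313.] [ 0.477 -0.136  0.009]
```

View pics/s4c.png

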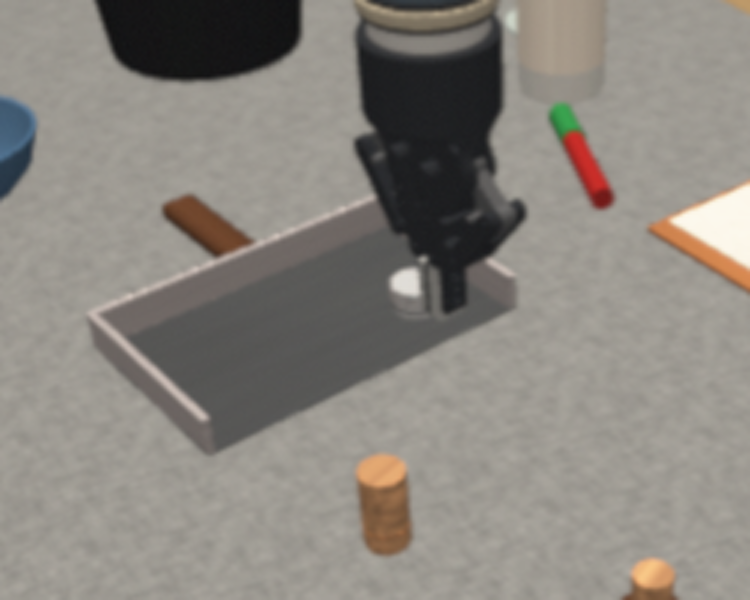

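Cap A at (415,290) in the crop is inside the mouth, upright and clear of the wall. I'll push it a bit deeper, back off, lift and turn for cap B.

Call:
apply_moves(
  series=[
    [[0,0.8,0,0],[0,0.8,0,0],[0,0.4,0,0],[0,-1,0,0],[0,-1,0,0]],
  ],
)

```text
clock: 7.95
tcp_pos: [0.6126, 0.1511, 0.0322]
orientation: [0.195, -3.136, 0.001]
ft_force: [-0.2, -0.1, 0.3]
finger_gap: 0.001
gripper_force: 0.0
```

Call:
apply_moves(
  series=[
    [[0,0,-4,0],[0,0,-4,0],[0,0,-2,0],[0,0,0,1.3],[0,0,0,1.3]],
  ],
)

```text
clock: 8.45
tcp_pos: [0.6133, 0.1496, 0.1336]
orientation: [0.246, 3.13, 0.001]
ft_force: [0.3, 0.3, 0.2]
finger_gap: -0.0
gripper_force: 0.0
```

Call:
apply_moves(
  series=[
    [[0,0,0,1.3],[0,0,0,1.3],[0,0,0,1.3],[-0.5,-4.5,0,0],[-0.5,-4.5,0,0]],
  ],
)

```text
clock: 8.95
tcp_pos: [0.5732, 0.0685, 0.1321]
orientation: [0.862, 3.02, -0.001]
ft_force: [1.3, -1.0, -0.1]
finger_gap: 0.004
gripper_force: 0.0
```

Call:
apply_moves(
  series=[
    [[-0.5,-4.5,0,0],[-0.5,-4.5,0,0],[-0.5,-4.5,0,0],[-0.5,-4.5,0,0],[-0.5,-4.5,0,0]],
  ],
)

```text
clock: 9.45
tcp_pos: [0.474, -0.1371, 0.1325]
orientation: [0.867, 3.019, -0.0]
ft_force: [1.5, -0.1, 1.0]
finger_gap: 0.0
gripper_force: 0.0
```

```bash
python3 - <<'E'
from h import *
print(delta(.448,-.177,.032,58)); shot('side','s5'); shot('top')
for c in('side','top'):
 for l in('cap_a','cork','stopper','cutter'):
  for r in manip.look_for(c,l)[:4]:
    b=r['bbox'];print(c,l,round(r['conf'],2),np.round(b),np.round(ray(c,[(b[0]+b[2])/2,(b[1]+b[3])/2],dict(cork=.022,stopper=.019).get(l,.009)),3))
E
```

```text
([0.09, -4.76, 10.05], 'turn first', np.float64(-0.01), 'yaw', np.float64(57.9), 'tcp', [0.474, -0.137, 0.133], 't', 9.45)
side cap_a 0.7 [411. 360. 438. 390.] [ 0.554 -0.233  0.009]
side cap_a 0.56 [307. 332. 335. 362.] [ 0.475 -0.13   0.009]
side cork 0.55 [271. 252. 290. 286.] [0.498 0.011 0.022]
side stopper 0.62 [355. 285. 378. 320.] [ 0.562 -0.109  0.019]
side cutter 0.7 [429. 270. 459. 304.] [ 0.676 -0.138  0.009]
side cutter 0.68 [180. 164. 297. 253.] [0.521 0.2   0.009]
top cap_a 0.73 [174. 207. 199. 231.] [0.604 0.2   0.009]
top cap_a 0.72 [464. 238. 485. 259.] [ 0.553 -0.235  0.009]
top cap_a 0.67 [400. 297. 410. 311.] [ 0.47  -0.129  0.009]
top cork 0.69 [302. 281. 318. 301.] [0.493 0.014 0.022]
top stopper 0.61 [376. 234. 400. 252.] [ 0.562 -0.104  0.019]
top cutter 0.59 [391. 158. 424. 183.] [ 0.673 -0.137  0.009]
```

Call:
apply_moves(
  series=[
    [[0,-2.5,0,0],[0,-2.5,0,0],[0,0,4,0],[0,0,4,0],[0,0,0,0]],
  ],
)

```text
clock: 10.45
tcp_pos: [0.4462, -0.1748, 0.0486]
orientation: [-0.86, -3.012, 0.0]
ft_force: [-1.1, 0.1, 0.9]
finger_gap: 0.004
gripper_force: 0.0
```

Call:
apply_moves(
  series=[
    [[0,0,2,0],[0,0,0,0],[0,0.7,0,0],[0,1,0,0],[0,1,0,0]],
  ],
)

```text
clock: 10.95
tcp_pos: [0.465, -0.1526, 0.0335]
orientation: [0.862, 3.019, 0.001]
ft_force: [-0.7, -0.2, 0.2]
finger_gap: 0.003
gripper_force: 0.1
```

Call:
apply_moves(
  series=[
    [[0,1,0,0],[0,1,0,0],[0,1,0,0],[0,1,0,0],[0,1,0,0]],
  ],
)

```text
clock: 11.45
tcp_pos: [0.4906, -0.112, 0.0333]
orientation: [0.865, 3.018, -0.002]
ft_force: [-1.9, -4.4, 7.3]
finger_gap: 0.003
gripper_force: 3.6
```

```bash
python3 - <<'E'
from h import *
print(delta(.53,-.05,.032,58)); shot('side','s6'); shot('top')
for c in('side','top'):
 for l in('cap_a',):
  for r in manip.look_for(c,l)[:4]:
    b=r['bbox'];print(c,l,round(r['conf'],2),np.round(b),np.round(ray(c,[(b[0]+b[2])/2,(b[1]+b[3])/2],dict(cork=.022,stopper=.019).get(l,.009)),3))
im=cv2.imread('pics/s6.png')[200:400,220:470]; cv2.imwrite('pics/s6c.png',cv2.resize(im,None,fx=3,fy=3,interpolation=cv2.INTER_CUBIC))
E
```

```text
([-0.06, 7.35, 0.13], 'turn first', np.float64(0.0), 'yaw', np.float64(58.0), 'tcp', [0.491, -0.112, 0.033], 't', 11.45)
side cap_a 0.93 [411. 364. 436. 388.] [ 0.551 -0.232  0.009]
side cap_a 0.67 [274. 183. 281. 200.] [0.603 0.21  0.009]
top cap_a 0.91 [176. 207. 198. 232.] [0.603 0.2   0.009]
top cap_a 0.55 [460. 237. 485. 260.] [ 0.553 -0.233  0.009]
```

View pics/s6c.png

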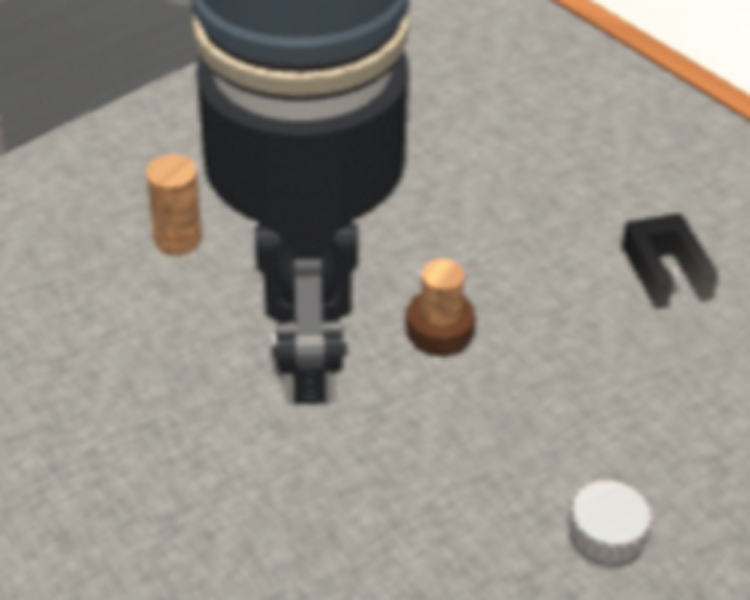

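The finger is at (310,390) in the crop with cap B hidden ahead of it. The cork and stopper both have ample side clearance. I'll raise slightly, as I did before, and carry on.

Call:
apply_moves(
  series=[
    [[0,0,-0.3,0],[0,0.6,0,0],[0,1,0,0],[0,1,0,0],[0,1,0,0]],
  ],
)

```text
clock: 12.15
tcp_pos: [0.5096, -0.0793, 0.0351]
orientation: [-0.863, -3.021, -0.0]
ft_force: [-0.3, -0.3, -0.2]
finger_gap: 0.001
gripper_force: 0.1
```

Call:
apply_moves(
  series=[
    [[0,1,0,0],[0,1,0,0],[0,1,0,0],[0,1,0,0],[0,0.5,0,0]],
  ],
)

```text
clock: 12.65
tcp_pos: [0.5335, -0.0412, 0.0352]
orientation: [0.862, 3.021, 0.001]
ft_force: [1.0, -0.3, 0.3]
finger_gap: -0.003
gripper_force: 0.0
```

```bash
python3 - <<'E'
from h import *
print(delta(.54,-.05,.032,90)); shot('side','s7'); shot('top'); shot('wrist','w7')
for c in('side','top','wrist'):
 for l in('cap_a',):
  for r in manip.look_for(c,l)[:4]:
    b=r['bbox'];print(c,l,round(r['conf'],2),np.round(b),np.round(ray(c,[(b[0]+b[2])/2,(b[1]+b[3])/2],dict(cork=.022,stopper=.019).get(l,.009)),3))
im=np.hstack([cv2.imread('pics/s7.png')[150:350,220:420],cv2.resize(cv2.imread('pics/w7.png'),(267,200))]); cv2.imwrite('pics/s7c.png',cv2.resize(im,None,fx=1.7,fy=1.7,interpolation=cv2.INTER_CUBIC))
E
```

```text
([-1.02, -0.41, 0.32], 'turn first', np.float64(-5.31), 'yaw', np.float64(58.1), 'tcp', [0.533, -0.041, 0.035], 't', 12.65)
side cap_a 0.87 [412. 363. 439. 388.] [ 0.554 -0.234  0.009]
side cap_a 0.71 [275. 186. 284. 199.] [0.604 0.204 0.009]
side cap_a 0.6 [309. 273. 331. 281.] [ 0.543 -0.023  0.009]
top cap_a 0.91 [173. 208. 201. 227.] [0.606 0.2   0.009]
top cap_a 0.54 [461. 238. 486. 262.] [ 0.551 -0.234  0.009]
wrist cap_a 0.85 [339. 272. 414. 350.] [ 0.544 -0.023  0.009]
```

View pics/s7c.png

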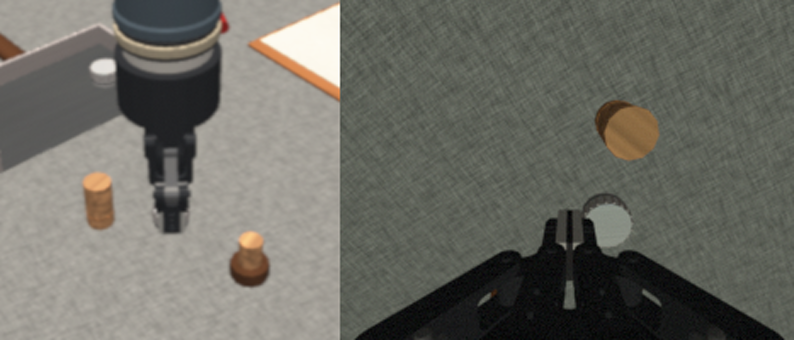

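The wrist view shows cap B resting against the finger at about (377,311), with the cork well off to the side. I'll back off, turn to yaw 97 and set up squarely behind it.

Call:
apply_moves(
  series=[
    [[0,-1.5,0,0],[0,0,0,-1.3],[0,0,0,-1.3],[0,0,0,-1.3],[0,0,0,-1.3]],
  ],
)

```text
clock: 13.45
tcp_pos: [0.5239, -0.0568, 0.0353]
orientation: [-0.014, -3.141, 0.001]
ft_force: [0.5, -0.3, -0.3]
finger_gap: 0.0
gripper_force: 0.0
```

Call:
apply_moves(
  series=[
    [[0,0,0,-1.3],[0,0,0,0],[-1,-0.2,0,0],[-1.2,-0.2,0,0],[0,0,0,0]],
  ],
)

```text
clock: 13.95
tcp_pos: [0.55, -0.0567, 0.0356]
orientation: [-0.192, 3.133, -0.001]
ft_force: [-0.5, 0.1, 0.9]
finger_gap: 0.001
gripper_force: 0.0
```

```bash
python3 - <<'E'
from h import *
print(delta(.548,-.055,.035,97)); shot('wrist','w8'); shot('side')
for c,l in(('wrist','cap_a'),('side','cap_a'),('side','stopper'),('side','cork')):
  for r in manip.look_for(c,l)[:3]:
    b=r['bbox'];print(c,l,round(r['conf'],2),np.round(b),np.round(ray(c,[(b[0]+b[2])/2,(b[1]+b[3])/2],dict(cork=.022,stopper=.019).get(l,.009)),3))
E
```

```text
([0.17, 0.19, 0.06], 'turn first', np.float64(0.0), 'yaw', np.float64(97.0), 'tcp', [0.55, -0.057, 0.036], 't', 13.95)
wrist cap_a 0.92 [366. 270. 444. 351.] [ 0.542 -0.02   0.009]
side cap_a 0.79 [273. 184. 290. 200.] [0.608 0.204 0.009]
side cap_a 0.75 [409. 363. 438. 390.] [ 0.552 -0.233  0.009]
side stopper 0.66 [356. 286. 379. 316.] [ 0.565 -0.107  0.019]
side cork 0.58 [272. 252. 289. 286.] [0.498 0.011 0.022]
side cork 0.44 [180. 160. 308. 253.] [0.524 0.183 0.022]
```

Call:
apply_moves(
  series=[
    [[0.3,0,0,0],[0,0.8,0,0],[0,1,0,0],[0,1,0,0],[0,1,0,0]],
  ],
)

```text
clock: 14.75
tcp_pos: [0.5394, -0.0177, 0.0353]
orientation: [-0.195, 3.135, 0.001]
ft_force: [0.1, 0.1, 0.2]
finger_gap: -0.0
gripper_force: 0.1
```

Call:
apply_moves(
  series=[
    [[0,1,0,0],[0,1,0,0],[0,1,0,0],[0,1,0,0],[0,1,0,0]],
  ],
)

```text
clock: 15.25
tcp_pos: [0.5333, 0.0314, 0.0353]
orientation: [-0.194, 3.136, 0.0]
ft_force: [0.5, -0.4, -0.2]
finger_gap: 0.005
gripper_force: 0.1
```

```bash
python3 - <<'E'
from h import *
print(delta(.521,.174,.035,97)); shot('wrist','w9'); shot('side')
for c,l in(('wrist','cap_a'),('side','cap_a'),('side','cork')):
  for r in manip.look_for(c,l)[:3]:
    b=r['bbox'];print(c,l,round(r['conf'],2),np.round(b),np.round(ray(c,[(b[0]+b[2])/2,(b[1]+b[3])/2],dict(cork=.022,stopper=.019).get(l,.009)),3))
E
```

```text
([-0.54, 14.31, 0.03], 'turn first', np.float64(0.01), 'yaw', np.float64(97.1), 'tcp', [0.533, 0.031, 0.035], 't', 15.25)
wrist cap_a 0.87 [341. 283. 410. 363.] [0.536 0.056 0.009]
wrist cap_a 0.56 [588. 432. 637. 480.] [0.599 0.193 0.009]
side cap_a 0.72 [411. 363. 440. 388.] [ 0.554 -0.234  0.009]
side cap_a 0.62 [278. 241. 290. 259.] [0.529 0.059 0.009]
side cap_a 0.57 [428. 272. 461. 303.] [ 0.676 -0.139  0.009]
side cork 0.79 [272. 254. 290. 286.] [0.498 0.009 0.022]
```

Call:
apply_moves(
  series=[
    [[0,-0.4,0,0],[-0.4,0,0,0],[0,1,0,0],[0,1,0,0],[0,1,0,0]],
  ],
)

```text
clock: 16.0
tcp_pos: [0.5339, 0.0581, 0.0352]
orientation: [0.195, -3.135, -0.001]
ft_force: [-0.3, -0.0, 0.1]
finger_gap: -0.002
gripper_force: 0.1
```

Call:
apply_moves(
  series=[
    [[0,1,0,0],[0,1,0,0],[0,1,0,0],[0,1,0,0],[0,1,0,0]],
  ],
)

```text
clock: 16.5
tcp_pos: [0.5278, 0.1073, 0.0353]
orientation: [0.194, -3.136, -0.0]
ft_force: [-0.2, -0.3, 0.3]
finger_gap: -0.001
gripper_force: 0.0
```

```bash
python3 - <<'E'
from h import *
print(delta(.521,.174,.035,97)); shot('wrist','w9'); shot('side')
for c,l in(('wrist','cap_a'),('side','cap_a')):
  for r in manip.look_for(c,l)[:3]:
    b=r['bbox'];print(c,l,round(r['conf'],2),np.round(b),np.round(ray(c,[(b[0]+b[2])/2,(b[1]+b[3])/2],dict(cork=.022,stopper=.019).get(l,.009)),3))
E
```

```text
([-0.15, 6.7, 0.03], 'turn first', np.float64(0.01), 'yaw', np.float64(97.1), 'tcp', [0.528, 0.107, 0.035], 't', 16.5)
wrist cap_a 0.68 [340. 274. 412. 354.] [0.526 0.131 0.009]
side cap_a 0.92 [409. 360. 437. 389.] [ 0.553 -0.231  0.009]
side cap_a 0.62 [248. 219. 265. 238.] [0.52  0.132 0.009]
side cap_a 0.41 [281. 185. 290. 194.] [0.618 0.206 0.009]
```

Call:
apply_moves(
  series=[
    [[0,1,0,0],[0,1.2,0,0],[0,1.3,0,0],[0,1.3,0,0],[0,1.2,0,0]],
  ],
)

```text
clock: 17.2
tcp_pos: [0.5203, 0.1677, 0.0353]
orientation: [0.196, -3.135, -0.001]
ft_force: [0.4, -0.2, 0.1]
finger_gap: -0.003
gripper_force: 0.1
```

Call:
apply_moves(
  series=[
    [[0,0.7,0,0],[0,-1,0,0],[0,-1.2,0,0],[0,0,-4,0],[0,0,-4,0]],
  ],
)

```text
clock: 17.7
tcp_pos: [0.5218, 0.1476, 0.1151]
orientation: [0.187, -3.133, 0.004]
ft_force: [1.0, 1.3, -0.1]
finger_gap: 0.002
gripper_force: 0.0
```

Call:
apply_moves(
  series=[
    [[0,0,-2,0],[0,0,0,-1.2],[0,0,0,-1.2],[0,0,0,-1.1],[1.7,-4.4,0,0]],
  ],
)

```text
clock: 18.2
tcp_pos: [0.5279, 0.1083, 0.1353]
orientation: [-0.777, 3.043, 0.005]
ft_force: [1.6, -1.0, -0.2]
finger_gap: 0.0
gripper_force: 0.0
```

Call:
apply_moves(
  series=[
    [[1.7,-4.4,0,0],[1.7,-4.4,0,0],[1.7,-4.4,0,0],[1.7,-4.4,0,0],[1.7,-4.4,0,0]],
  ],
)

```text
clock: 18.7
tcp_pos: [0.5555, -0.1343, 0.1353]
orientation: [0.757, -3.049, 0.001]
ft_force: [0.5, -0.3, -0.1]
finger_gap: 0.002
gripper_force: 0.0
```

Call:
apply_moves(
  series=[
    [[1.7,-4.4,0,0],[1.7,-4.4,0,0],[1.7,-4.4,0,0],[0,0,0,0],[0,0,0,0]],
  ],
)

```text
clock: 19.2
tcp_pos: [0.5717, -0.274, 0.1349]
orientation: [0.752, -3.049, 0.0]
ft_force: [0.7, 0.3, -0.5]
finger_gap: 0.002
gripper_force: 0.0
```

```bash
cat > chk.py <<'E'
from h import *
import sys
def chk(cams=('side','top','wrist'),labels=('cap_a','cork','stopper','cutter')):
    for c in cams:
        shot(c,'last_'+c)
        for l in labels:
            for r in manip.look_for(c,l)[:4]:
                b=r['bbox']
                if r['conf']>.4: print(c,l,round(r['conf'],2),np.round(ray(c,[(b[0]+b[2])/2,(b[1]+b[3])/2],dict(cork=.022,stopper=.019).get(l,.009)),3))
E
python3 - <<'E'
from chk import *
print(delta(.5755,-.277,.035,118)); chk()
E
```

```text
([-0.21, -0.45, 9.99], 'turn first', np.float64(-0.05), 'yaw', np.float64(117.7), 'tcp', [0.572, -0.274, 0.135], 't', 19.2)
side cap_a 0.88 [ 0.551 -0.234  0.009]
side cap_a 0.68 [0.52  0.198 0.009]
side cap_a 0.6 [0.608 0.206 0.009]
side cork 0.57 [0.496 0.01  0.022]
side stopper 0.86 [ 0.561 -0.108  0.019]
side cutter 0.77 [ 0.666 -0.135  0.009]
top cap_a 0.85 [0.515 0.197 0.009]
top cap_a 0.73 [ 0.551 -0.233  0.009]
top cap_a 0.68 [0.608 0.199 0.009]
top cork 0.56 [0.494 0.012 0.022]
top stopper 0.59 [ 0.563 -0.105  0.019]
top cutter 0.59 [ 0.675 -0.137  0.009]
wrist stopper 0.79 [ 0.563 -0.11   0.019]
wrist cutter 0.75 [ 0.551 -0.231  0.009]
```

Caps A and B are in the pan, and the bystanders haven't moved. Next is cap C, leg one.

Call:
apply_moves(
  series=[
    [[-0.2,-0.5,4,0],[0,0,4,0],[0,0,2,0],[0,0,0,0],[0,0.8,0,0]],
  ],
)

```text
clock: 20.45
tcp_pos: [0.5745, -0.2681, 0.0357]
orientation: [-0.759, 3.048, -0.002]
ft_force: [0.2, -0.4, -0.1]
finger_gap: 0.002
gripper_force: 0.0
```

Call:
apply_moves(
  series=[
    [[0,1,0,0],[0,1,0,0],[0,1,0,0],[0,1,0,0],[0,1,0,0]],
  ],
)

```text
clock: 20.95
tcp_pos: [0.5504, -0.2216, 0.0357]
orientation: [-0.762, 3.047, -0.0]
ft_force: [0.4, -0.2, -0.3]
finger_gap: 0.002
gripper_force: 0.1
```

```bash
python3 - <<'E'
from chk import *
print(delta(.505,-.143,.035,118)); chk(('side','wrist'),('cap_a','stopper'))
E
```

```text
([0.3, 9.07, 0.07], 'turn first', np.float64(0.02), 'yaw', np.float64(118.1), 'tcp', [0.55, -0.222, 0.036], 't', 20.95)
side cap_a 0.82 [0.608 0.207 0.009]
side cap_a 0.55 [0.516 0.196 0.009]
side stopper 0.6 [ 0.559 -0.109  0.019]
wrist cap_a 0.95 [ 0.536 -0.203  0.009]
wrist stopper 0.84 [ 0.548 -0.123  0.019]
```

Call:
apply_moves(
  series=[
    [[0,-0.2,0,0],[0.2,0,0,0],[0,1,0,0],[0,1,0,0],[0,1,0,0]],
  ],
)

```text
clock: 21.75
tcp_pos: [0.535, -0.1976, 0.0351]
orientation: [0.762, -3.047, -0.001]
ft_force: [-0.9, 0.4, 0.8]
finger_gap: 0.002
gripper_force: 0.0
```

Call:
apply_moves(
  series=[
    [[0,1.1,0,0],[0,1.2,0,0],[0,1.2,0,0],[0,1.2,0,0],[0,1,0,0]],
  ],
)

```text
clock: 22.25
tcp_pos: [0.5082, -0.1473, 0.0353]
orientation: [0.763, -3.047, -0.001]
ft_force: [-0.1, -0.8, -0.1]
finger_gap: -0.002
gripper_force: 0.0
```

```bash
python3 - <<'E'
from chk import *
print(delta(.505,-.143,.035,118)); chk(('side','wrist'),('cap_a','stopper'))
E
```

```text
([0.08, 0.53, 0.03], 'turn first', np.float64(0.02), 'yaw', np.float64(118.1), 'tcp', [0.508, -0.147, 0.035], 't', 22.25)
side cap_a 0.66 [0.609 0.204 0.009]
side cap_a 0.57 [ 0.493 -0.128  0.009]
side cap_a 0.52 [0.517 0.199 0.009]
side stopper 0.48 [ 0.565 -0.12   0.019]
wrist cap_a 0.95 [ 0.495 -0.127  0.009]
```

Call:
apply_moves(
  series=[
    [[0,-2.5,0,0],[0,0,0,1.26],[0,0,0,1.26],[0,0,0,1.26],[0,0,0,1.26]],
  ],
)

```text
clock: 23.05
tcp_pos: [0.5208, -0.1715, 0.0353]
orientation: [0.07, 3.14, -0.001]
ft_force: [0.1, -0.5, -0.5]
finger_gap: 0.001
gripper_force: 0.0
```

Call:
apply_moves(
  series=[
    [[0,0,0,1.26],[0,0,0,1.26],[0,0,0,1.26],[0,-1.3,0,0],[2,0,0,0]],
  ],
)

```text
clock: 23.55
tcp_pos: [0.4983, -0.1778, 0.0358]
orientation: [0.675, 3.064, -0.005]
ft_force: [0.3, 0.2, 0.7]
finger_gap: 0.003
gripper_force: 0.0
```

Call:
apply_moves(
  series=[
    [[2,0,0,0],[0,0,0,0],[0,0,0,0]],
  ],
)

```text
clock: 23.85
tcp_pos: [0.4792, -0.1668, 0.0356]
orientation: [0.675, 3.067, -0.001]
ft_force: [0.9, -0.1, -0.1]
finger_gap: -0.002
gripper_force: 0.0
```

```bash
python3 - <<'E'
from chk import *
print(delta(.478,-.163,.035,65)); chk(('side','wrist'),('cap_a','stopper'))
E
```

```text
([0.27, 0.29, 0.06], 'turn first', np.float64(0.03), 'yaw', np.float64(65.2), 'tcp', [0.479, -0.167, 0.036], 't', 23.85)
side cap_a 0.68 [0.605 0.201 0.009]
side cap_a 0.61 [0.515 0.195 0.009]
side stopper 0.79 [ 0.561 -0.12   0.019]
side stopper 0.73 [0.599 0.185 0.019]
side stopper 0.7 [0.52  0.182 0.019]
wrist cap_a 0.67 [ 0.559 -0.105  0.009]
wrist cap_a 0.59 [ 0.495 -0.126  0.009]
wrist stopper 0.74 [ 0.548 -0.106  0.019]
```

Call:
apply_moves(
  series=[
    [[0.3,0,0,0],[0,0.8,0,0],[0,1,0,0],[0,1,0,0],[0,1,0,0]],
  ],
)

```text
clock: 24.65
tcp_pos: [0.4927, -0.1285, 0.0353]
orientation: [0.674, 3.068, 0.001]
ft_force: [-0.1, -0.4, -0.1]
finger_gap: 0.003
gripper_force: 0.1
```

Call:
apply_moves(
  series=[
    [[0,1,0,0],[0,1,0,0],[0,1,0,0],[0,1,0,0],[0,1,0,0]],
  ],
)

```text
clock: 25.15
tcp_pos: [0.5134, -0.0837, 0.0353]
orientation: [-0.676, -3.068, -0.0]
ft_force: [0.5, 0.2, 0.6]
finger_gap: 0.002
gripper_force: 0.0
```

```bash
python3 - <<'E'
from chk import *
print(delta(.542,-.03,.035,65)); chk(('side','wrist'),('cap_a','stopper','cork'))
E
```

```text
([-0.34, 6.07, 0.03], 'turn first', np.float64(0.03), 'yaw', np.float64(65.2), 'tcp', [0.513, -0.084, 0.035], 't', 25.15)
side cap_a 0.61 [0.515 0.199 0.009]
side cap_a 0.6 [0.605 0.202 0.009]
side cap_a 0.57 [ 0.514 -0.058  0.009]
side stopper 0.89 [ 0.561 -0.108  0.019]
side cork 0.88 [0.497 0.012 0.022]
wrist cap_a 0.85 [ 0.525 -0.063  0.009]
wrist stopper 0.85 [ 0.558 -0.106  0.019]
wrist cork 0.95 [0.498 0.016 0.022]
```

Call:
apply_moves(
  series=[
    [[0,1,0,0],[0,1.2,0,0],[0,1.2,0,0],[0,1.2,0,0],[0,1,0,0]],
  ],
)

```text
clock: 26.05
tcp_pos: [0.5373, -0.0319, 0.0352]
orientation: [-0.674, -3.069, -0.001]
ft_force: [-0.6, -1.0, 0.2]
finger_gap: -0.001
gripper_force: 0.1
```

```bash
python3 - <<'E'
from chk import *
print(delta(.542,-.03,.035,65)); chk(('side','wrist'),('cap_a',))
E
```

```text
([-0.35, 0.37, 0.02], 'turn first', np.float64(0.04), 'yaw', np.float64(65.2), 'tcp', [0.537, -0.032, 0.035], 't', 26.05)
side cap_a 0.86 [0.515 0.196 0.009]
side cap_a 0.49 [ 0.535 -0.009  0.009]
side cap_a 0.48 [0.604 0.203 0.009]
wrist cap_a 0.92 [ 0.548 -0.013  0.009]
```

Call:
apply_moves(
  series=[
    [[0,-1.5,0,0],[0,0,0,-1.15],[0,0,0,-1.1],[0,0,0,-1.1],[0,0,0,0]],
  ],
)

```text
clock: 26.75
tcp_pos: [0.5295, -0.0493, 0.0354]
orientation: [-0.135, -3.138, 0.0]
ft_force: [0.9, -0.0, -0.2]
finger_gap: -0.001
gripper_force: 0.0
```

Call:
apply_moves(
  series=[
    [[-1.3,0,0,0],[0,0.7,0,0],[0,1,0,0],[0,1,0,0],[0,1,0,0]],
  ],
)

```text
clock: 27.25
tcp_pos: [0.5458, -0.0101, 0.0351]
orientation: [-0.13, -3.138, -0.001]
ft_force: [-0.2, 0.9, 0.6]
finger_gap: -0.006
gripper_force: 0.0
```

Call:
apply_moves(
  series=[
    [[0,1,0,0],[0,1,0,0],[0,1,0,0],[0,1,0,0],[0,1,0,0]],
  ],
)

```text
clock: 27.75
tcp_pos: [0.5505, 0.0392, 0.0353]
orientation: [-0.13, -3.139, -0.0]
ft_force: [-0.0, -0.3, -0.4]
finger_gap: -0.001
gripper_force: 0.0
```

```bash
python3 - <<'E'
from chk import *
print(delta(.56,.15,.035,85)); chk(('side','wrist'),('cap_a','cork'))
E
```

```text
([-0.03, 11.12, 0.03], 'turn first', np.float64(0.04), 'yaw', np.float64(85.2), 'tcp', [0.551, 0.039, 0.035], 't', 27.75)
side cap_a 0.84 [0.517 0.197 0.009]
side cap_a 0.44 [0.545 0.063 0.009]
side cork 0.93 [0.497 0.008 0.022]
wrist cap_a 0.74 [0.555 0.063 0.009]
wrist cap_a 0.64 [0.602 0.182 0.009]
wrist cork 0.73 [0.496 0.009 0.022]
```

Call:
apply_moves(
  series=[
    [[0,1,0,0],[0,1.2,0,0],[0,1.2,0,0],[0,1.2,0,0],[0,1.2,0,0]],
  ],
)

```text
clock: 28.55
tcp_pos: [0.5553, 0.0978, 0.0352]
orientation: [-0.129, -3.139, -0.0]
ft_force: [0.4, 0.3, 0.1]
finger_gap: 0.002
gripper_force: 0.1
```

Call:
apply_moves(
  series=[
    [[0,1.2,0,0],[0,1.2,0,0],[0,1.2,0,0],[0,1.2,0,0],[0,0.7,0,0]],
  ],
)

```text
clock: 29.05
tcp_pos: [0.5599, 0.1527, 0.0352]
orientation: [-0.128, -3.139, -0.001]
ft_force: [-0.5, -0.1, 0.7]
finger_gap: 0.003
gripper_force: 0.1
```

```bash
python3 - <<'E'
from chk import *
print(delta(.56,.15,.035,85)); chk(('side','wrist'),('cap_a',))
E
```

```text
([-0.03, -0.26, 0.02], 'turn first', np.float64(0.05), 'yaw', np.float64(85.3), 'tcp', [0.56, 0.153, 0.035], 't', 29.05)
wrist cap_a 0.97 [0.518 0.198 0.009]
wrist cap_a 0.95 [0.565 0.175 0.009]
wrist cap_a 0.91 [0.605 0.204 0.009]
```

All three caps are in the pan. I'll back off, lift away and check.

Call:
apply_moves(
  series=[
    [[0,-1,0,0],[0,-1.5,0,0],[0,-1,-4,0],[0,0,-5,0],[0,0,-5,0]],
  ],
)

```text
clock: 29.75
tcp_pos: [0.5562, 0.1127, 0.1763]
orientation: [-0.137, -3.137, 0.002]
ft_force: [1.3, 1.6, -0.7]
finger_gap: 0.0
gripper_force: 0.0
```

Call:
apply_moves(
  series=[
    [[4,-2,0,0],[4,-2,0,0],[0,0,0,0],[0,0,0,0],[0,0,0,0]],
  ],
)

```text
clock: 30.25
tcp_pos: [0.4749, 0.0822, 0.1756]
orientation: [0.132, 3.137, 0.001]
ft_force: [0.1, 1.1, -0.3]
finger_gap: 0.002
gripper_force: 0.0
```

```bash
python3 - <<'E'
from chk import *
chk(('side','top'))
im=cv2.imread('pics/last_side.png')[130:400,160:480]; cv2.imwrite('pics/endc.png',cv2.resize(im,None,fx=2,fy=2,interpolation=cv2.INTER_CUBIC))
E
```

```text
side cap_a 0.77 [0.512 0.198 0.009]
side cap_a 0.77 [0.56  0.171 0.009]
side cap_a 0.64 [0.543 0.192 0.009]
side cap_a 0.63 [0.608 0.205 0.009]
side cork 0.73 [0.494 0.008 0.022]
side stopper 0.58 [ 0.563 -0.109  0.019]
side cutter 0.95 [ 0.678 -0.138  0.009]
top cap_a 0.8 [0.565 0.173 0.009]
top cap_a 0.78 [0.517 0.194 0.009]
top cap_a 0.71 [0.606 0.2   0.009]
top cork 0.57 [0.494 0.013 0.022]
top stopper 0.63 [ 0.561 -0.104  0.019]
top cutter 0.57 [ 0.676 -0.136  0.009]
```

View pics/endc.png

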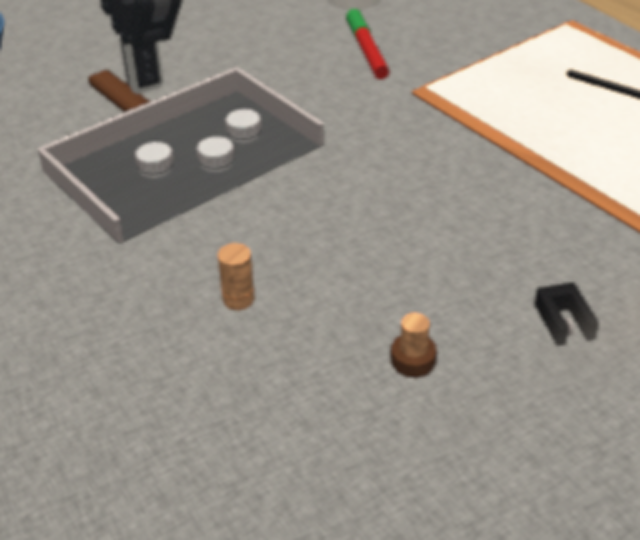

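All three caps stand upright well inside the pan, at (154,158), (215,153) and (243,125) in the crop. The cork, stopper and cutter are where they began, and the gripper is clear. I'll hand it in.

```bash
python3 -c "
from bench import manip
print(manip.close_job())"
```

```text
the job is handed in; nothing more can be done
None
```

The job is handed in: at the last check all three caps stood upright inside the pan and the cork, stopper and foil cutter were where they began, with about 30 s of the 72 s used; the hand-in returned no verdict.

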